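# Unlock the agate carriage: pin out, parked in the clip, carriage slid home

### The arm

A 6-joint arm with a two-finger parallel gripper is mounted at the origin on the work surface. World frame = base frame: x ahead of the robot, y to its left, z up, the work surface at z = 0. Lengths are in m, angles in rad, forces in N, time in s.
With the tool pointing down it reaches from about 0.425 to 0.95 m from the base axis. Payload 3.5 kg.
Tool frame: the origin (TCP) lies on the centre line of the jaws, within the pads' length; the fingertips stand 25 mm ahead of it and the grasp point (between the pads) lies 6 mm ahead of it (ctrl.finger_overhang is the distance from the TCP to the fingertips, in m); z points along the fingers, y is the line along which they close (so a half turn about z gives the same grasp; the last joint's range is limited). The gripper opens to 85 mm and grips with 20 to 120 N. Pads are 22 mm wide; open, the fingers measure 114 mm over their backs; the gripper's body (76 mm by 85 mm) begins 54 mm behind the grasp point. The pads swing forward as they close: fully open they stand 13 mm farther back than shut.
Start: joints at [1.052, 0.286, 1.577, -0, 1.279, -0.15], TCP at [0.243, 0.63, 0.256] pointing down, gripper open.
Joint ranges: [-2.77, 2.77], [-0.9, 2.22], [0.21, 2.48], [-1.53, 4.67], [0.24, 2.81], [-2.84, 2.84]. Speed limits (rad/s): [2.79, 2.79, 3.14, 3.14, 3.14, 3.14].

### API

Orientations are given as a unit quaternion [x, y, z, w].
In Python, from plant import get_state, imaging, job, ctrl gives the robot as it stands.
- The arm moves only by the tool jog_arm, never from a script. Its argument "increments" is a list of rows, each an object of numbers: "dx", "dy", "dz": the shift along the world's x, y, z each as a share of 12 cm, from -1 to 1; "ax", "ay", "az": the turn, a rotation vector about the world's x, y, z each as a share of pi/2 rad, from -1 to 1; "gripper": the gripper command: -1 is shut, 1 is fully open, values between are in proportion. A call has 1 to 10 rows; each row is the pose to reach, as a shift and turn from the pose commanded when the call began; what a row does not reach only later rows make up. A row lasts 1/10 s, in which the tool goes at most 50 mm and 8.59 degrees, less where a joint would pass 70% of its speed; a pose out of reach is approached as far as the arm can. A call with a number of a shift or a turn outside -1 to 1 is refused whole. A call with a gripper value outside its range is refused whole. The fingers move at their own pace and stop on an object; "force" is the grip in N (left out, the last holds). Time passes only in rows, so rows that repeat a pose let the fingers close. It gives the time, the measured TCP pose, the force, the opening and the grip force at its end, in the units of the state.
- get_state(): the state, without advancing time (a new reading comes with each control period).
- imaging.read_camera(name): name is "scene" or "top"; returns a dict with "frame" (384x512x3 uint8, blue, green, red), "depth" (384x512 float32, m along the optical axis (not along the pixel's ray), 0 where there is no reading), "camera_matrix" (3x3 intrinsics, pixels), "extrinsics" (4x4, takes a point from camera to world coordinates). Camera axes: x right, y up, looking along -z (the intrinsics and any distortion apply to the point x, -y, -z); pixel columns grow to the right and rows downward; lengths in m; the calibration is good to about 2 mm. A picture is of the moment at which its call begins.
- job.sign_off(): hands the job in; it is judged then, once.
The state is a dict: "time": time; "qpos": joint angles; "dq": joint speeds; "joint_efforts": joint torques, N m; "eef_pos": TCP position; "tcp_rot": TCP orientation; "contact_force": force on the tool from outside, world axes, zero at the start; "wrist_torque": the same for the moment, N m; "opening": opening from 0.0 (shut) to 1.0 (fully open); "finger_force": force on a finger pad.
Only numpy, scipy, OpenCV 4.12 (cv2) and the standard library are available. Lean on these libraries where they do the work, as an engineer would, in place of code of your own. Each camera call takes 0.05 s, during which the arm holds its last target. There are 200 camera calls.

### The job

The carriage with the agate slice on the tilted viewing stand is locked by a pin. Draw the pin straight out of its bore, park it in the notch of the brass clip beside the bore (in to the back of the notch, hanging with its collar down flat on the clip) and let go of it, then slide the carriage by its red post all the way along to its stop. Leave the copper weight, the corked tube, the dish and the loose slice around it undisturbed.

Things in the scene. Friction and masses are not known exactly. Their poses are not given: they have to be found in the camera images.
- bed: Tilted bed of the fixed viewing stand. Origin: centre of the 10 mm bore's mouth, on the upper face (z = 0) of the dark steel bridge (98 x 50 mm in x, y; 12 thick), 110 mm above the table. z = bore axis outwards, leaning 35 deg from vertical away from the robot; y = level, along the slide; x = up the slope. Only pin and carriage rise above z = 0. Where the pin parks, see clip_mid.
- pin: Loose steel lock pin, 45 g, light handle. Origin: centre of the underside of its collar; z = along the pin towards the handle. Collar 22 mm diameter, 4 mm thick; shank below 8 mm diameter and 34 mm long with a tapered tip; handle above: an orange flat tab 24 mm (pin x) by 12 mm (pin y), from z = 4 to 44 mm. Starts in the bore, collar on the bridge, axes as the bed's.
- carriage (a joint): Travel of the agate carriage along the bed's +y, in m: 0 as locked, 0.07 at its stop. Slides with about 2.5 N of friction; the pin blocks it while in the bore.
- post (a point): Top centre of the red post (16 mm diameter, 46 high, along the bed's z) that slides the carriage. Site axes = the bed's. It stands on a black tray whose upper face is 46 mm below this point; the agate slice (72 mm across, 9 mm thick) is fixed on the tray, centre 68 mm from the post axis on the -y side.
- weight: Copper knobbed weight, 36 mm diameter, 48 mm high, loose, standing on the table beyond the low side of the stand. Origin at the centre of its underside.
- tube: Cork-topped glass tube, 24 mm diameter, 93 mm high, loose, standing on the table. Origin at the centre of its underside.
- dish: Dark brown bakelite dish, 90 mm across, 25 mm high, loose on the table. Origin at the centre of its underside.
- slice: Loose banded grey agate slice, 68 mm across, 8 mm thick, lying on the table beyond the low side of the stand. Origin at the centre of its underside.
- clip_mid (a point): Axes as the bed. Brass parking clip beside the bore, upper face at z = 0, 10 mm thick, 62 wide (x), outer edge at y = -16 mm. A notch 13 mm wide runs in from that edge along +y; a pin at its back has its axis at y = 0. The clip is clamped on a rail along x, so the notch is centred at an unknown x from -10 to +10 mm of this fixed point, not reported: look or feel for it.
- stand: The fixed stand; origin on the table under the bore mouth, z up, y level along the slide, -x the side the pin leans to. Its light bar (aluminium) hangs over the bed: x from -14 to 26 mm, y from -45 to 215 mm, z from 245 to 273 mm, its front edge straight above the pin's handle, so pin and post are reached with the tool tilted along the bed's z.
Things that resemble listed ones, but are neither listed nor needed, are in the scene too. Leave any blue, green or pink look-alike of the pin alone.

How it is judged:
By the outcome, as a careful person would: the job done as asked, in the order asked, and still so for the second after the job is handed in, with the robot touching nothing.
It also fails if it takes over 51 s, if anything falls off the work surface, if the arm or the gripper's body presses on something with over 40 N, if the wrist force passes 120 N, or if a joint passes its speed limit or range.

## Working session

There is one attempt and no reset: what is moved stays moved. The work goes in short steps, Python scripts to look and compute and a tool call to move; the robot and the scene stay as the last step left them, time stands still between calls to the robot, and variables do not carry over. Pictures are saved under pics/ and viewed, at most 10 in all, crops included, and the job is handed in when it is done.

Besides the shell and the picture viewer there is one more tool, called after "Call:" by a JSON object that holds its "op" and its "data", one argument or row to a line. jog_arm: Moves the arm, as the interface text tells. Shift numbers are shares of 12 cm and turn numbers shares of pi/2 rad, none past 1 either way. Its arguments: {"type":"object","properties":{"increments":{"type":"array"},"force":{"type":"number"}},"required":["increments"]}

```bash
ls; mkdir -p pics; python3 - <<'E'
from plant import get_state, imaging, ctrl
import cv2,numpy as np
s=get_state();print(s)
for n in("scene","top"):
    c=imaging.read_camera(n);cv2.imwrite(f"pics/{n}0.png",c["frame"]);np.savez(f"{n}0.npz",**c)
    print(n,c["camera_matrix"],c["extrinsics"])
E
```

```text
pics
{'time': 0.0, 'qpos': array([ 1.05199324e+00,  2.87207003e-01,  1.57821531e+00, -3.50593926e-05,
        1.27859255e+00, -1.50030904e-01]), 'dq': array([-0.0006027 , -0.00076697, -0.00133364, -0.00108611,  0.00032981,
       -0.00047122]), 'joint_efforts': array([ 2.85296874e-04, -4.05986845e+01, -2.92623353e+01, -8.60488785e-05,
        5.80874184e-03,  1.07029376e-05]), 'eef_pos': array([0.24300897, 0.62908198, 0.2548988 ]), 'tcp_rot': array([ 1.83337946e-01,  9.83049200e-01, -1.14952295e-03, -3.81657331e-04]), 'contact_force': array([-0.41391827,  0.26912537, -0.61456877]), 'wrist_torque': array([-0.00786399,  0.00758688, -0.01088524]), 'finger_force': 0.0, 'opening': 1.0013397888121083}
scene [[471.47500837   0.         252.31666689]
 [  0.         471.47500837 193.79120072]
 [  0.           0.           1.        ]] [[-0.70120115 -0.57374419  0.42324291  0.92061749]
 [ 0.71290455 -0.55659812  0.42657431  0.45041225]
 [-0.00916833  0.60084619  0.79931208  0.86322747]
 [ 0.          0.          0.          1.        ]]
top [[397.58262032   0.         247.6043437 ]
 [  0.         397.58262032 193.2894966 ]
 [  0.           0.           1.        ]] [[ 0.00354985  0.99453714 -0.10432292  0.43923365]
 [-0.99993154  0.0046934   0.01071822  0.04741878]
 [ 0.0111493   0.10427773  0.99448572  0.93779926]
 [ 0.          0.          0.          1.        ]]
```

View pics/scene0.png

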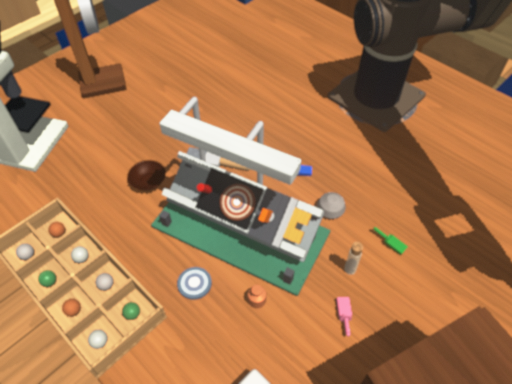

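View pics/top0.png

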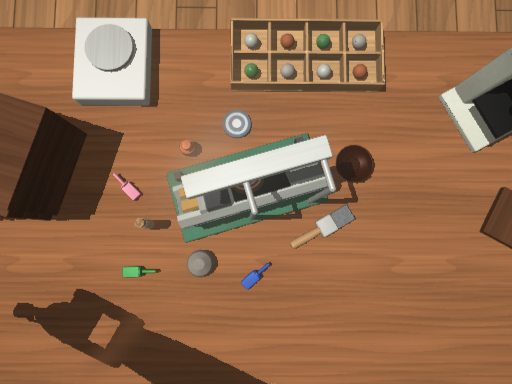

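The scene view shows the stand: orange tab at about (265,214), brass clip at (298,225), red post at (205,188). In the top view the bar hides the pin. Next I'll measure from the scene depth and look at a zoom.

```bash
cat > h.py <<'E'
import cv2,numpy as np
def load(n): return dict(np.load(n))
def pts(c,m):
    v,u=np.nonzero(m&(c["depth"]>0)); d=c["depth"][v,u]; K=c["camera_matrix"]
    p=np.c_[(u-K[0,2])/K[0,0]*d,-(v-K[1,2])/K[1,1]*d,-d]; E=c["extrinsics"]
    return p@E[:3,:3].T+E[:3,3]
def proj(c,P):
    E=c["extrinsics"];K=c["camera_matrix"];q=(np.atleast_2d(P)-E[:3,3])@E[:3,:3]
    return np.c_[K[0,2]-K[0,0]*q[:,0]/q[:,2],K[1,2]+K[1,1]*q[:,1]/q[:,2]]
def ray(c,uv):
    E=c["extrinsics"];K=c["camera_matrix"]
    d=E[:3,:3]@np.array([(uv[0]-K[0,2])/K[0,0],-(uv[1]-K[1,2])/K[1,1],-1.]);return E[:3,3],d
E
python3 - <<'E'
from h import *
c=load("scene0.npz");f=c["frame"];h=cv2.cvtColor(f,cv2.COLOR_BGR2HSV)
x0,y0,x1,y1=150,140,350,290
cv2.imwrite("pics/crop0.png",cv2.resize(f[y0:y1,x0:x1],(800,600),interpolation=cv2.INTER_CUBIC))
roi=np.zeros(h.shape[:2],bool);roi[170:250,180:325]=1
H,S,V=cv2.split(h)
for n,m in dict(orange=(H>5)&(H<16)&(S>190)&(V>150),brass=(H>=17)&(H<30)&(S>120)&(V>120),red=((H<4)|(H>174))&(S>170)&(V>80)).items():
    m=m&roi; v,u=np.nonzero(m);print(n,m.sum(),u.min(),u.max(),v.min(),v.max(),u.mean(),v.mean())
    p=pts(c,m);print(np.median(p,0),p.min(0),p.max(0))
roi[:]=0;roi[205:290,150:330]=1
m=(H>60)&(H<90)&(S>80)&roi
p=pts(c,m);print("green",m.sum(),np.median(p[:,2]));r=cv2.minAreaRect(p[:,:2].astype(np.float32));print(r)
roi[:]=0;roi[100:185,155:305]=1
m=(V>190)&(S<40)&roi;p=pts(c,m);p=p[p[:,2]>.24];r=cv2.minAreaRect(p[:,:2].astype(np.float32));print("bar",r,np.median(p[:,2]),cv2.boxPoints(r))
E
```

```text
orange 107 259 270 208 221 264.21495327102804 215.01869158878506
[0.55892987 0.1171804  0.14416512] [0.5417715  0.10832398 0.12270598] [0.57050257 0.12213423 0.15395485]
brass 489 284 311 208 242 296.5255623721881 225.36196319018404
[0.52042181 0.1613713  0.11110948] [0.47376965 0.14137183 0.05907104] [0.54521433 0.18424648 0.13149952]
red 95 197 211 184 191 203.8842105263158 187.7578947368421
[ 0.59291331 -0.01650147  0.13965811] [ 0.5709445  -0.02523404  0.11007125] [ 0.60362611 -0.00901072  0.14851556]
green 3926 0.01308301086922814
((0.5545862913131714, 0.04115687310695648), (0.16591252386569977, 0.34399065375328064), 16.665170669555664)
bar ((0.5311898589134216, 0.018033862113952637), (0.09274493902921677, 0.2591853737831116), 16.431581497192383) 0.27394330048939275 [[ 0.45005342  0.12921636]
 [ 0.52336925 -0.11938341]
 [ 0.61232626 -0.09314863]
 [ 0.53901047  0.15545113]]
```

View pics/crop0.png

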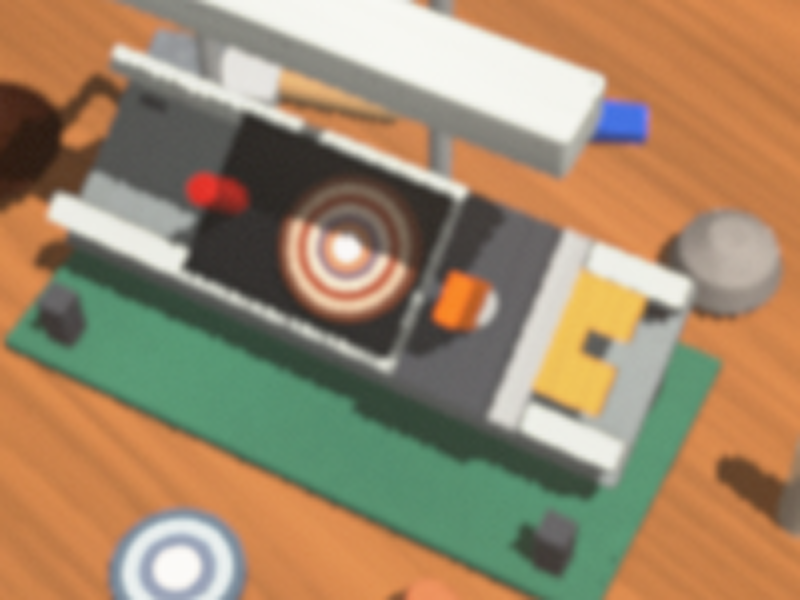

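The crop shows the notch at about crop (600,345), i.e. full-frame (300,226), opening to the right. The tab's top is at crop (460,300) and the post top at crop (203,190). I'll build the bed frame and cast rays into it.

```bash
cat >> h.py <<'E'
a=np.radians(16.55);t=np.radians(35)
ys=np.array([np.sin(a),-np.cos(a),0]);zs=np.array([0,0,1.]);xs=np.cross(ys,zs)
bz=np.cos(t)*zs-np.sin(t)*xs; bx=np.cos(t)*xs+np.sin(t)*zs; B=np.c_[bx,ys,bz]
O=np.array([.5384,.1084,.110])
def w2b(P): return (np.asarray(P)-O)@B
def b2w(p): return O+np.asarray(p)@B.T
def onbed(c,uv,z=0):
    o,d=ray(c,uv);o,d=w2b(o),d@B;return o+d*(z-o[2])/d[2]
E
python3 - <<'E'
from h import *
c=load("scene0.npz");f=c["frame"];H,S,V=cv2.split(cv2.cvtColor(f,cv2.COLOR_BGR2HSV))
roi=np.zeros(H.shape,bool);roi[170:250,180:325]=1
om=(H>5)&(H<18)&(S>150)&(V>120)&roi; om[:,275:]=0;om[:,:255]=0
v,u=np.nonzero(om);P=[(x,y,z) for x in(-.012,.012) for y in(-.006,.006) for z in(.004,.044)]
hull=cv2.convexHull(proj(c,b2w(P)).astype(np.float32));M=cv2.moments(hull);pc=np.array([M['m10'],M['m01']])/M['m00']
oc=np.array([u.mean(),v.mean()]);print("tab area",om.sum(),M['m00'],"obs",oc,"pred",pc,"bedshift mm",1e3*(onbed(c,oc,.03)-onbed(c,pc,.03)))
rm=((H<4)|(H>174))&(S>170)&(V>190)&roi;v,u=np.nonzero(rm);print("post top px",rm.sum(),u.mean(),v.mean())
p=w2b(pts(c,(V<80)&(S<90)&roi));
print("dark z med",np.median(p[(abs(p[:,0])<.04)&(abs(p[:,1])<.03)],0), "tray",np.median(p[(p[:,1]>.03)&(p[:,1]<.15)],0)*1e3)
bm=(H>=17)&(H<32)&(S>110)&(V>100)&roi
p=w2b(pts(c,bm));print("brass z",np.median(p[:,2]))
v,u=np.nonzero(bm);q=1e3*np.array([onbed(c,(i,j)) for i,j in zip(u,v)])
print("brass x,y rng",np.percentile(q,[1,50,99],axis=0)[:,:2])
for y in range(-82,-40,3):
    r=np.sort(q[abs(q[:,1]-y)<1.5][:,0]);
    if len(r)<3: continue
    g=np.diff(r);k=g.argmax();print(y,len(r),r[0].round(1),r[-1].round(1),"gap",r[k].round(1),r[k+1].round(1))
E
```

```text
tab area 243 154.01624776609242 obs [265.87654321 201.30041152] pred [265.14928861 215.55198607] bedshift mm [25.07866906  9.16007123  0.        ]
post top px 36 200.33333333333334 186.55555555555554
dark z med [ 0.01656391  0.01710158 -0.00034211] tray [-17.1006063  111.08636163  -6.87083027]
brass z -0.0002738726146255991
brass x,y rng [[-25.83047149 -75.14781602]
 [  4.14839036 -56.76467702]
 [ 34.46575637 -41.91283659]]
-76 11 -19.8 33.4 gap -9.6 14.9
-73 39 -24.7 34.5 gap -1.9 14.2
-70 40 -24.5 34.8 gap -1.7 12.7
-67 40 -25.3 34.0 gap -0.7 12.0
-64 44 -26.1 35.0 gap -0.5 12.2
-61 41 -25.9 33.6 gap -1.2 10.7
-58 45 -26.6 34.6 gap -0.2 9.3
-55 51 -26.4 34.9 gap 33.2 34.9
-52 52 -26.2 34.2 gap 29.9 31.7
-49 49 -25.2 34.5 gap 32.7 34.5
-46 50 -26.0 33.7 gap 29.5 31.3
-43 49 -25.0 34.8 gap 32.3 34.0
```

```bash
python3 - <<'E'
from h import *
c=load("scene0.npz");f=c["frame"];H,S,V=cv2.split(cv2.cvtColor(f,cv2.COLOR_BGR2HSV))
om=(H>3)&(H<18)&(S>140)&(V>80);om[:205]=0;om[226:]=0;om[:,:255]=0;om[:,276:]=0
n,l,st,cen=cv2.connectedComponentsWithStats(om.astype(np.uint8));k=1+st[1:,4].argmax();print(st[k])
P=[(x,y,z) for x in(-.012,.012) for y in(-.006,.006) for z in(.004,.044)]
def cent(P):
    hull=cv2.convexHull(proj(c,b2w(P)).astype(np.float32));M=cv2.moments(hull);return np.array([M['m10'],M['m01']])/M['m00'],M['m00'],cv2.boundingRect(hull)
pc,A,r=cent(P);print(A,r,cen[k],pc,1e3*(onbed(c,cen[k],.03)-onbed(c,pc,.03)))
pw=pts(c,l==k);q=w2b(pw);s=q[q[:,2]>.040];print("tab top pts",len(s),1e3*np.median(s,0),1e3*s.min(0),1e3*s.max(0))
rm=((H<4)|(H>174))&(S>150)&(V>60);rm[:180]=0;rm[195:]=0;rm[:,:190]=0;rm[:,220:]=0
q=w2b(pts(c,rm));zt=np.percentile(q[:,2],95);s=q[q[:,2]>zt-.006];print("post",rm.sum(),1e3*zt,1e3*np.median(s,0),1e3*s.min(0),1e3*s.max(0))
# green base / bar front corner checks
print("bar corners proj",proj(c,[O+xs*x+ys*y+zs*(.273-.11) for x,y in((-.014,-.045),(-.014,.215),(.026,.215))]))
for nm,z in(("cam",0),):print("cam in bed",w2b(c["extrinsics"][:3,3]))
E
```

```text
[258 207  14  16 147]
154.01624776609242 (257, 207, 17, 16) [264.19727891 215.01360544] [265.14928861 215.55198607] [0.22124844 2.09149857 0.        ]
tab top pts 84 [ 1.58070988 -0.34203503 43.7225882 ] [-10.67903645  -5.94527121  40.18068708] [13.31377362  6.45575785 48.12479217]
post 113 41.03715775720499 [  2.39510772 137.24349045  39.24443793] [ -4.29070178 129.00429907  35.72217087] [  9.59760344 145.74575296  43.038656  ]
bar corners proj [[291.30589399 176.12161765]
 [158.00793848 123.31398164]
 [170.67861533 109.42650361]]
cam in bed [ 0.05210618 -0.2189678   0.88303582]
```

```bash
cat >> h.py <<'E'
O=O+.0015*bx
from scipy.spatial.transform import Rotation as Ro
RT=np.c_[np.cross(-ys,-bz),-ys,-bz]
def go(p,R=RT):
    from plant import get_state
    s=get_state();e=s["eef_pos"];q=Ro.from_quat(s["tcp_rot"])
    print("t",round(s["time"],2),"tcp bed mm",(1e3*w2b(e)).round(1),"world",e.round(4),"F bed",(s["contact_force"]@B).round(1),"open",round(s["opening"],3))
    print("shift shares",((b2w(p)-e)/.12).round(3),"turn shares",((Ro.from_matrix(R)*q.inv()).as_rotvec()/(np.pi/2)).round(3))
E
python3 - <<'E'
from h import *
from plant import ctrl
print(ctrl.finger_overhang)
go([0,0,.16]);print(b2w([0,0,.16]),b2w([0,0,.037]))
E
```

```text
0.025
t 0.1 tcp bed mm [ 192.1 -583.3   41.5] world [0.243  0.6292 0.2551] F bed [0.6 0.3 0.5] open 0.999
shift shares [ 3.185 -4.125 -0.109] turn shares [0.017 0.395 0.405]
[0.62519242 0.13419149 0.24192469] [0.5575653  0.11409522 0.14116899]
```

Call:
{"op": "jog_arm", "data": {
  "increments": [
    {"dx": 0.2, "dy": -0.2, "dz": 0.3, "ax": 0.004, "ay": 0.08, "az": 0.08, "gripper": 0},
    {"dx": 0.4, "dy": -0.4, "dz": 0.6, "ax": 0.008, "ay": 0.16, "az": 0.16, "gripper": 0},
    {"dx": 0.6, "dy": -0.6, "dz": 0.8, "ax": 0.012, "ay": 0.24, "az": 0.24, "gripper": 0},
    {"dx": 0.8, "dy": -0.8, "dz": 0.9, "ax": 0.015, "ay": 0.32, "az": 0.32, "gripper": 0},
    {"dx": 1, "dy": -1, "dz": 1, "ax": 0.017, "ay": 0.395, "az": 0.405, "gripper": 0},
    {"dx": 1, "dy": -1, "dz": 1, "ax": 0.017, "ay": 0.395, "az": 0.405, "gripper": 0},
    {"dx": 1, "dy": -1, "dz": 1, "ax": 0.017, "ay": 0.395, "az": 0.405, "gripper": 0}
  ]
}}

```text
time: 0.8
eef_pos: [0.3652, 0.509, 0.3736]
tcp_rot: [-0.135, 0.944, -0.043, -0.299]
contact_force: [0.0, 0.3, -0.7]
opening: 0.504
finger_force: 0.0
```

Call:
{"op": "jog_arm", "data": {
  "increments": [
    {"dx": 0.3, "dy": -0.3},
    {"dx": 0.6, "dy": -0.6},
    {"dx": 0.9, "dy": -0.9},
    {"dx": 1, "dy": -1}
  ]
}}

```text
$.increments[0]: bad value
```

Call:
{"op": "jog_arm", "data": {
  "increments": [
    {"dx": 0.3, "dy": -0.3},
    {"dx": 0.6, "dy": -0.6},
    {"dx": 0.9, "dy": -0.9},
    {"dx": 1, "dy": -1}
  ]
}}

```text
$.increments[0]: bad value
```

```bash
python3 - <<'E'
from h import *
go([0,0,.16])
E
```

```text
t 0.8 tcp bed mm [ 192.3 -433.3  186.2] world [0.3652 0.509  0.3736] F bed [-0.5 -0.3 -0.5] open 0.504
shift shares [ 2.167 -3.123 -1.097] turn shares [ 0.001 -0.002  0.003]
```

Call:
{"op": "jog_arm", "data": {
  "increments": [
    {"dx": 0.3, "dy": -0.3, "dz": 0, "ax": 0, "ay": 0, "az": 0, "gripper": 0},
    {"dx": 0.6, "dy": -0.6, "dz": 0, "ax": 0, "ay": 0, "az": 0, "gripper": 0},
    {"dx": 0.9, "dy": -0.9, "dz": 0, "ax": 0, "ay": 0, "az": 0, "gripper": 0},
    {"dx": 1, "dy": -1, "dz": 0, "ax": 0, "ay": 0, "az": 0, "gripper": 0}
  ]
}}

```text
time: 1.2
eef_pos: [0.485, 0.3873, 0.3756]
tcp_rot: [-0.135, 0.944, -0.043, -0.297]
contact_force: [-0.3, -0.0, -0.1]
opening: 0.499
finger_force: 0.0
```

Call:
{"op": "jog_arm", "data": {
  "increments": [
    {"dx": 0.3, "dy": -0.3, "dz": 0, "ax": 0, "ay": 0, "az": 0, "gripper": 0},
    {"dx": 0.6, "dy": -0.6, "dz": 0, "ax": 0, "ay": 0, "az": 0, "gripper": 0},
    {"dx": 0.9, "dy": -0.9, "dz": 0, "ax": 0, "ay": 0, "az": 0, "gripper": 0},
    {"dx": 1, "dy": -1, "dz": 0, "ax": 0, "ay": 0, "az": 0, "gripper": 0}
  ]
}}

```text
time: 1.6
eef_pos: [0.605, 0.2673, 0.3753]
tcp_rot: [-0.135, 0.944, -0.043, -0.297]
contact_force: [-0.3, 0.4, -1.0]
opening: 0.503
finger_force: 0.0
```

Call:
{"op": "jog_arm", "data": {
  "increments": [
    {"dx": 0.3, "dy": -0.3, "dz": 0, "ax": 0, "ay": 0, "az": 0, "gripper": 0},
    {"dx": 0.5, "dy": -0.6, "dz": 0, "ax": 0, "ay": 0, "az": 0, "gripper": 0},
    {"dx": 0.7, "dy": -0.9, "dz": 0, "ax": 0, "ay": 0, "az": 0, "gripper": 0},
    {"dx": 0.8, "dy": -1, "dz": 0, "ax": 0, "ay": 0, "az": 0, "gripper": 0},
    {"dx": 0.8, "dy": -1, "dz": 0, "ax": 0, "ay": 0, "az": 0, "gripper": 0}
  ]
}}

```text
time: 2.1
eef_pos: [0.7, 0.1486, 0.3751]
tcp_rot: [-0.136, 0.944, -0.042, -0.298]
contact_force: [-0.2, 0.7, -0.4]
opening: 0.5
finger_force: 0.0
```

```bash
python3 - <<'E'
from h import *
go([0,0,.16])
E
```

```text
t 2.1 tcp bed mm [ 14.3   7.5 312.5] world [0.7    0.1486 0.3751] F bed [-0.3 -0.7 -0.3] open 0.5
shift shares [-0.623 -0.12  -1.109] turn shares [-0.001  0.     0.002]
```

Call:
{"op": "jog_arm", "data": {
  "increments": [
    {"dx": -0.2, "dy": -0.04, "dz": -0.36, "ax": 0, "ay": 0, "az": 0, "gripper": 0},
    {"dx": -0.4, "dy": -0.08, "dz": -0.72, "ax": 0, "ay": 0, "az": 0, "gripper": 0},
    {"dx": -0.6, "dy": -0.12, "dz": -1, "ax": 0, "ay": 0, "az": 0, "gripper": 0},
    {"dx": -0.623, "dy": -0.12, "dz": -1, "ax": 0, "ay": 0, "az": 0, "gripper": 0}
  ]
}}

```text
time: 2.5
eef_pos: [0.6175, 0.1373, 0.2483]
tcp_rot: [-0.138, 0.941, -0.042, -0.306]
contact_force: [0.0, 0.3, -2.1]
opening: 0.497
finger_force: 0.0
```

```bash
python3 - <<'E'
from h import *
go([0,0,.080])
from plant import imaging
c=imaging.read_camera("scene");f=c["frame"]
cv2.imwrite("pics/hover.png",cv2.resize(f[80:290,130:410],(800,600),interpolation=cv2.INTER_CUBIC))
E
```

```text
t 2.5 tcp bed mm [  9.   -5.1 161.5] world [0.6175 0.1373 0.2483] F bed [-1.3 -0.3 -1.7] open 0.497
shift shares [-0.302 -0.135 -0.599] turn shares [-0.    -0.011 -0.001]
```

View pics/hover.png

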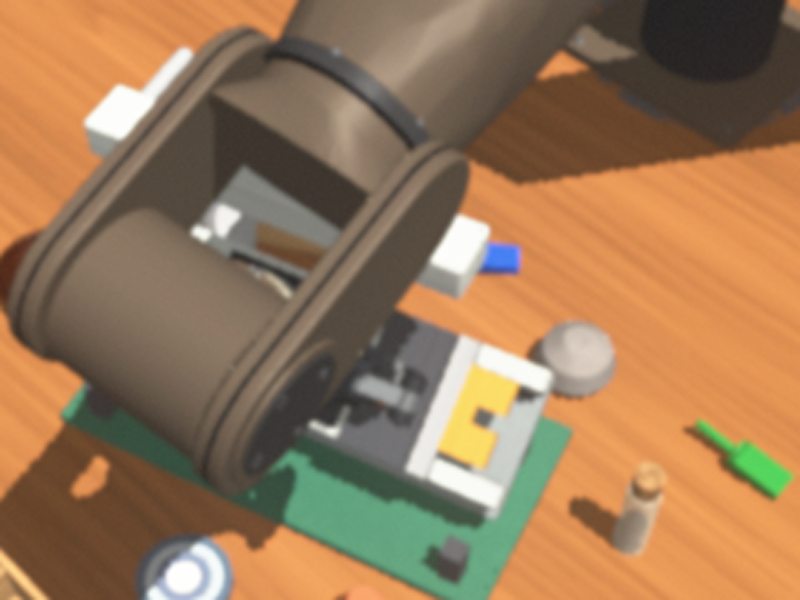

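The arm now hides the pin. The forearm passes above the bar, the fingers are over the bridge, and the notch is visible at crop (485,417). I'll descend along the bore axis, watching the force.

Call:
{"op": "jog_arm", "data": {
  "increments": [
    {"dx": -0.08, "dy": -0.03, "dz": -0.12, "ax": 0, "ay": -0.005, "az": 0, "gripper": 0},
    {"dx": -0.15, "dy": -0.06, "dz": -0.27, "ax": 0, "ay": -0.011, "az": 0, "gripper": 0},
    {"dx": -0.23, "dy": -0.1, "dz": -0.43, "ax": 0, "ay": -0.011, "az": 0, "gripper": 0},
    {"dx": -0.3, "dy": -0.135, "dz": -0.6, "ax": 0, "ay": -0.011, "az": 0, "gripper": 0},
    {"dx": -0.3, "dy": -0.135, "dz": -0.6, "ax": 0, "ay": -0.011, "az": 0, "gripper": 0},
    {"dx": -0.3, "dy": -0.135, "dz": -0.6, "ax": 0, "ay": -0.011, "az": 0, "gripper": 0}
  ]
}}

```text
time: 3.15
eef_pos: [0.5906, 0.1201, 0.1872]
tcp_rot: [-0.137, 0.947, -0.044, -0.287]
contact_force: [0.9, 0.1, -0.3]
opening: 0.497
finger_force: 0.0
```

```bash
python3 - <<'E'
from h import *
go([0,0,.037])
from plant import imaging
c=imaging.read_camera("scene");f=c["frame"]
cv2.imwrite("pics/hover2.png",cv2.resize(f[165:255,205:325],(800,600),interpolation=cv2.INTER_CUBIC))
E
```

```text
t 3.15 tcp bed mm [-0.9  3.7 93.9] world [0.5906 0.1201 0.1872] F bed [-0.9  0.2  0.3] open 0.497
shift shares [-0.275 -0.05  -0.384] turn shares [-0.001  0.014  0.   ]
```

View pics/hover2.png

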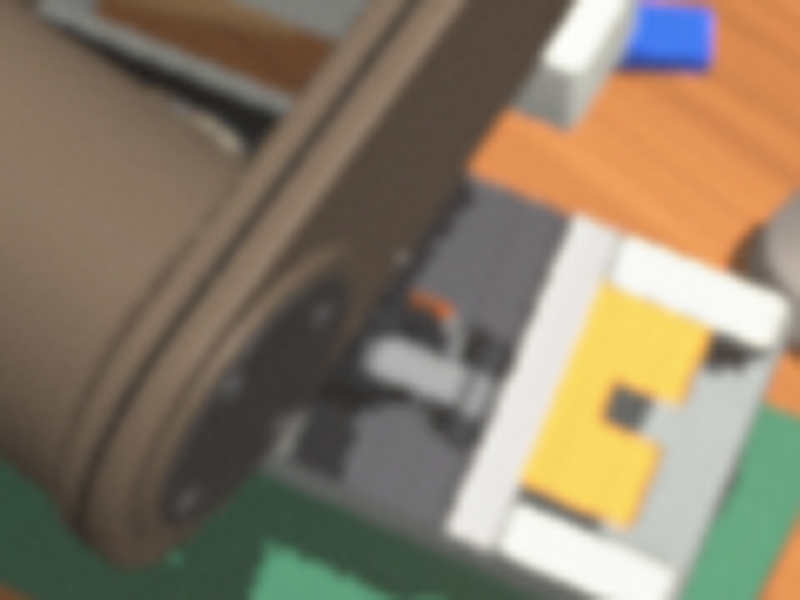

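The finger is beside the orange tab (tab edge at crop (430,305), finger at (410,370)), so the alignment along x is right. I'll go down over the tab.

Call:
{"op": "jog_arm", "data": {
  "increments": [
    {"dx": -0.05, "dy": -0.03, "dz": -0.05, "ax": 0, "ay": 0.014, "az": 0, "gripper": 0},
    {"dx": -0.11, "dy": -0.04, "dz": -0.14, "ax": 0, "ay": 0.014, "az": 0, "gripper": 0},
    {"dx": -0.165, "dy": -0.045, "dz": -0.225, "ax": 0, "ay": 0.014, "az": 0, "gripper": 0},
    {"dx": -0.22, "dy": -0.05, "dz": -0.305, "ax": 0, "ay": 0.014, "az": 0, "gripper": 0},
    {"dx": -0.275, "dy": -0.05, "dz": -0.384, "ax": 0, "ay": 0.014, "az": 0, "gripper": 0},
    {"dx": -0.275, "dy": -0.05, "dz": -0.384, "ax": 0, "ay": 0.014, "az": 0, "gripper": 0},
    {"dx": -0.275, "dy": -0.05, "dz": -0.384, "ax": 0, "ay": 0.014, "az": 0, "gripper": 0}
  ]
}}

```text
time: 3.9
eef_pos: [0.5552, 0.113, 0.138]
tcp_rot: [-0.137, 0.943, -0.042, -0.3]
contact_force: [-0.0, 0.6, 0.5]
opening: 0.502
finger_force: 0.0
```

```bash
python3 - <<'E'
from h import *
go([0,0,.037])
E
```

```text
t 3.9 tcp bed mm [ 0.2  0.4 32.9] world [0.5552 0.113  0.138 ] F bed [ 0.2 -0.5  0.5] open 0.502
shift shares [0.019 0.009 0.027] turn shares [-0.001 -0.003  0.001]
```

Call:
{"op": "jog_arm", "data": {
  "increments": [
    {"dx": 0.019, "dy": 0.009, "dz": 0.027, "ax": 0, "ay": 0, "az": 0, "gripper": 0},
    {"dx": 0.019, "dy": 0.009, "dz": 0.027, "ax": 0, "ay": 0, "az": 0, "gripper": -1},
    {"dx": 0.019, "dy": 0.009, "dz": 0.027, "ax": 0, "ay": 0, "az": 0, "gripper": -1},
    {"dx": 0.019, "dy": 0.009, "dz": 0.027, "ax": 0, "ay": 0, "az": 0, "gripper": -1},
    {"dx": 0.019, "dy": 0.009, "dz": 0.027, "ax": 0, "ay": 0, "az": 0, "gripper": -1},
    {"dx": 0.019, "dy": 0.009, "dz": 0.027, "ax": 0, "ay": 0, "az": 0, "gripper": -1},
    {"dx": 0.019, "dy": 0.009, "dz": 0.027, "ax": 0, "ay": 0, "az": 0, "gripper": -1},
    {"dx": 0.019, "dy": 0.009, "dz": 0.027, "ax": 0, "ay": 0, "az": 0, "gripper": -1}
  ],
  "force": 30
}}

```text
time: 4.7
eef_pos: [0.5584, 0.1142, 0.1422]
tcp_rot: [-0.137, 0.943, -0.042, -0.299]
contact_force: [2.9, 1.9, 5.1]
opening: 0.135
finger_force: 32.3
```

```bash
python3 - <<'E'
from h import *
go([0,0,.037+.055])
E
```

```text
t 4.7 tcp bed mm [-0.1  0.2 38.4] world [0.5584 0.1142 0.1422] F bed [ 0.2 -1.   6.1] open 0.135
shift shares [0.245 0.074 0.367] turn shares [-0.001 -0.002  0.001]
```

Call:
{"op": "jog_arm", "data": {
  "increments": [
    {"dx": 0.025, "dy": 0.007, "dz": 0.037, "ax": 0, "ay": 0, "az": 0, "gripper": -1},
    {"dx": 0.065, "dy": 0.019, "dz": 0.097, "ax": 0, "ay": 0, "az": 0, "gripper": -1},
    {"dx": 0.12, "dy": 0.036, "dz": 0.18, "ax": 0, "ay": 0, "az": 0, "gripper": -1},
    {"dx": 0.18, "dy": 0.054, "dz": 0.27, "ax": 0, "ay": 0, "az": 0, "gripper": -1},
    {"dx": 0.245, "dy": 0.074, "dz": 0.367, "ax": 0, "ay": 0, "az": 0, "gripper": -1},
    {"dx": 0.245, "dy": 0.074, "dz": 0.367, "ax": 0, "ay": 0, "az": 0, "gripper": -1},
    {"dx": 0.245, "dy": 0.074, "dz": 0.367, "ax": 0, "ay": 0, "az": 0, "gripper": -1}
  ]
}}

```text
time: 5.4
eef_pos: [0.5877, 0.1231, 0.186]
tcp_rot: [-0.137, 0.943, -0.042, -0.299]
contact_force: [1.1, 0.5, -1.2]
opening: 0.135
finger_force: 31.6
```

```bash
python3 - <<'E'
from h import *
go([.0035,-.095,.092])
E
```

```text
t 5.4 tcp bed mm [-0.  -0.  91.8] world [0.5877 0.1231 0.186 ] F bed [-1.7 -0.2 -0.4] open 0.135
shift shares [-0.248  0.752  0.018] turn shares [-0.001 -0.002  0.001]
```

```bash
python3 - <<'E'
from h import *
c=load("scene0.npz");p=1e3*w2b(pts(c,c["depth"]>0))
for y in range(-120,-60,6):
    s=p[(abs(p[:,1]-y)<3)&(abs(p[:,0]-4)<4)];print(y,len(s),s[:,2].round(0)[:14])
go([.0033,-.088,.092])
E
```

```text
-120 10 [-139. -139. -138. -140. -136. -138. -139. -133. -134. -133.]
-114 13 [-139. -139. -136. -137. -138. -132. -136. -138. -137. -132. -136. -138.
 -133.]
-108 10 [-138. -140. -134. -135. -140. -134. -134. -138. -130. -132.]
-102 13 [-127. -122. -119. -122. -124. -140. -122. -124. -123. -127. -122. -120.
 -135.]
-96 11 [-121. -121. -125. -120. -122. -123. -120. -123. -122. -121. -117.]
-90 19 [ -35.  -40.  -40.  -44. -123. -123. -127.  -37.  -41. -120. -125. -123.
  -37.  -43.]
-84 26 [ -41.  -39.  -40.  -38.  -37. -121. -121. -124. -127.  -36.  -38.  -38.
  -39. -122.]
-78 13 [ -36.  -38.  -40.  -39.  -42. -124.  -40.  -36.  -40. -123.  -38.  -39.
 -121.]
-72 13 [-38. -35. -40. -36. -38. -38. -42. -37. -39. -40. -38. -38. -40.]
-66 13 [-36. -37. -38. -39. -36. -38. -37. -37. -41. -37. -38. -37. -35.]
t 5.4 tcp bed mm [-0.  -0.  91.8] world [0.5877 0.1231 0.186 ] F bed [-1.7 -0.2 -0.4] open 0.135
shift shares [-0.23   0.697  0.017] turn shares [-0.001 -0.002  0.001]
```

Call:
{"op": "jog_arm", "data": {
  "increments": [
    {"dx": -0.05, "dy": 0.15, "dz": 0.003, "ax": 0, "ay": 0, "az": 0, "gripper": -1},
    {"dx": -0.1, "dy": 0.3, "dz": 0.006, "ax": 0, "ay": 0, "az": 0, "gripper": -1},
    {"dx": -0.15, "dy": 0.45, "dz": 0.01, "ax": 0, "ay": 0, "az": 0, "gripper": -1},
    {"dx": -0.2, "dy": 0.6, "dz": 0.014, "ax": 0, "ay": 0, "az": 0, "gripper": -1},
    {"dx": -0.248, "dy": 0.752, "dz": 0.018, "ax": 0, "ay": 0, "az": 0, "gripper": -1},
    {"dx": -0.248, "dy": 0.752, "dz": 0.018, "ax": 0, "ay": 0, "az": 0, "gripper": -1},
    {"dx": -0.248, "dy": 0.752, "dz": 0.018, "ax": 0, "ay": 0, "az": 0, "gripper": -1}
  ]
}}

```text
time: 6.1
eef_pos: [0.5572, 0.2139, 0.1877]
tcp_rot: [-0.138, 0.943, -0.043, -0.299]
contact_force: [0.7, 0.6, -0.9]
opening: 0.137
finger_force: 31.5
```

```bash
python3 - <<'E'
from h import *
go([.0033,-.095,.0385+.003])
from plant import imaging
c=imaging.read_camera("scene");f=c["frame"]
cv2.imwrite("pics/pin_out.png",cv2.resize(f[160:265,205:345],(800,600),interpolation=cv2.INTER_CUBIC))
E
```

```text
t 6.1 tcp bed mm [  3.7 -95.8  91.3] world [0.5572 0.2139 0.1877] F bed [-1.3 -0.4 -0.2] open 0.137
shift shares [-0.224 -0.073 -0.341] turn shares [-0.001 -0.003 -0.   ]
```

View pics/pin_out.png

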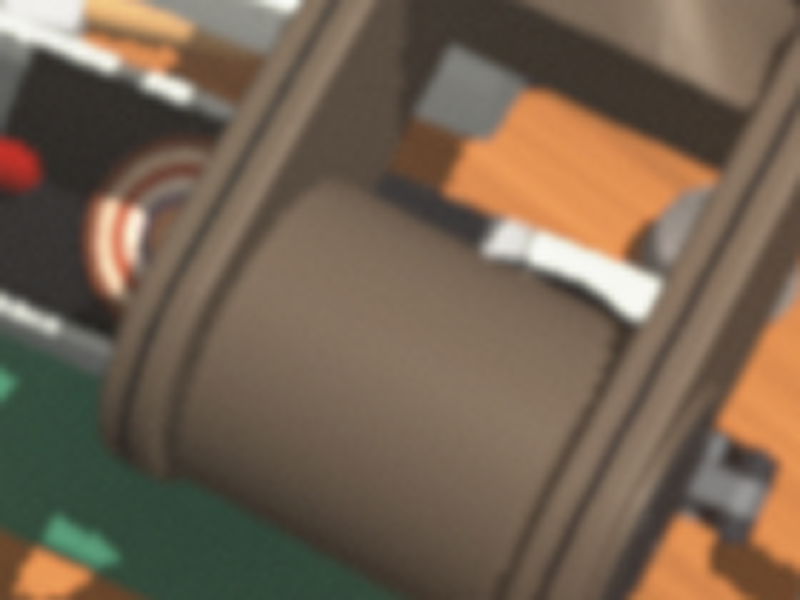

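The wrist hides the pin and clip here, with the fingers at crop (720,480). The floor under the notch is at -38 mm, so the tip clears it. I'll lower outside the clip edge, then go in by feel.

Call:
{"op": "jog_arm", "data": {
  "increments": [
    {"dx": -0.06, "dy": -0.02, "dz": -0.09, "ax": 0, "ay": 0, "az": 0, "gripper": -1},
    {"dx": -0.12, "dy": -0.038, "dz": -0.18, "ax": 0, "ay": 0, "az": 0, "gripper": -1},
    {"dx": -0.175, "dy": -0.056, "dz": -0.265, "ax": 0, "ay": 0, "az": 0, "gripper": -1},
    {"dx": -0.224, "dy": -0.073, "dz": -0.341, "ax": 0, "ay": 0, "az": 0, "gripper": -1},
    {"dx": -0.224, "dy": -0.073, "dz": -0.341, "ax": 0, "ay": 0, "az": 0, "gripper": -1},
    {"dx": -0.224, "dy": -0.073, "dz": -0.341, "ax": 0, "ay": 0, "az": 0, "gripper": -1}
  ]
}}

```text
time: 6.75
eef_pos: [0.5303, 0.2043, 0.1465]
tcp_rot: [-0.137, 0.943, -0.042, -0.3]
contact_force: [-0.2, -0.5, -0.7]
opening: 0.131
finger_force: 31.5
```

```bash
python3 - <<'E'
from h import *
go([.0033,-.060,.0385+.003])
E
```

```text
t 6.75 tcp bed mm [  3.4 -94.2  41.1] world [0.5303 0.2043 0.1465] F bed [-0.1  0.4 -0.7] open 0.131
shift shares [ 0.083 -0.272  0.002] turn shares [-0.001 -0.003  0.001]
```

Call:
{"op": "jog_arm", "data": {
  "increments": [
    {"dx": 0.01, "dy": -0.032, "dz": 0, "ax": 0, "ay": 0, "az": 0, "gripper": -1},
    {"dx": 0.02, "dy": -0.064, "dz": 0, "ax": 0, "ay": 0, "az": 0, "gripper": -1},
    {"dx": 0.029, "dy": -0.096, "dz": 0, "ax": 0, "ay": 0, "az": 0, "gripper": -1},
    {"dx": 0.038, "dy": -0.128, "dz": 0, "ax": 0, "ay": 0, "az": 0, "gripper": -1},
    {"dx": 0.048, "dy": -0.16, "dz": 0, "ax": 0, "ay": 0, "az": 0, "gripper": -1},
    {"dx": 0.048, "dy": -0.16, "dz": 0, "ax": 0, "ay": 0, "az": 0, "gripper": -1}
  ]
}}

```text
time: 7.35
eef_pos: [0.5366, 0.1847, 0.1468]
tcp_rot: [-0.137, 0.943, -0.042, -0.3]
contact_force: [-0.1, -0.6, 0.8]
opening: 0.136
finger_force: 31.5
```

```bash
python3 - <<'E'
from h import *
go([.0033,-.060,.0385+.003])
E
```

```text
t 7.35 tcp bed mm [  3.2 -73.6  41.6] world [0.5366 0.1847 0.1468] F bed [0.7 0.5 0.5] open 0.136
shift shares [ 0.031 -0.109 -0.001] turn shares [-0.001 -0.003  0.001]
```

Call:
{"op": "jog_arm", "data": {
  "increments": [
    {"dx": 0.009, "dy": -0.03, "dz": 0, "ax": 0, "ay": 0, "az": 0, "gripper": -1},
    {"dx": 0.018, "dy": -0.06, "dz": 0, "ax": 0, "ay": 0, "az": 0, "gripper": -1},
    {"dx": 0.025, "dy": -0.085, "dz": 0, "ax": 0, "ay": 0, "az": 0, "gripper": -1},
    {"dx": 0.031, "dy": -0.105, "dz": 0, "ax": 0, "ay": 0, "az": 0, "gripper": -1},
    {"dx": 0.031, "dy": -0.105, "dz": 0, "ax": 0, "ay": 0, "az": 0, "gripper": -1}
  ]
}}

```text
time: 7.85
eef_pos: [0.5402, 0.1723, 0.1468]
tcp_rot: [-0.137, 0.943, -0.042, -0.3]
contact_force: [0.0, -0.3, -0.1]
opening: 0.138
finger_force: 31.5
```

```bash
python3 - <<'E'
from h import *
go([.0033,-.057,.0385+.003])
E
```

```text
t 7.85 tcp bed mm [  3.3 -60.8  41.5] world [0.5402 0.1723 0.1468] F bed [-0.   0.3 -0.1] open 0.138
shift shares [ 0.009 -0.03  -0.   ] turn shares [-0.001 -0.003  0.001]
```

Call:
{"op": "jog_arm", "data": {
  "increments": [
    {"dx": 0.0025, "dy": -0.008, "dz": 0, "ax": 0, "ay": 0, "az": 0, "gripper": -1},
    {"dx": 0.005, "dy": -0.016, "dz": 0, "ax": 0, "ay": 0, "az": 0, "gripper": -1},
    {"dx": 0.005, "dy": -0.016, "dz": 0, "ax": 0, "ay": 0, "az": 0, "gripper": -1}
  ]
}}

```text
time: 8.15
eef_pos: [0.5407, 0.1707, 0.1468]
tcp_rot: [-0.137, 0.943, -0.042, -0.3]
contact_force: [0.9, 0.5, -0.7]
opening: 0.134
finger_force: 31.5
```

```bash
python3 - <<'E'
from h import *
go([.0033,-.057,.0385+.003])
E
```

```text
t 8.15 tcp bed mm [  3.3 -59.1  41.6] world [0.5407 0.1707 0.1468] F bed [-1.2 -0.2 -0. ] open 0.134
shift shares [ 0.004 -0.017 -0.   ] turn shares [-0.001 -0.003  0.001]
```

Call:
{"op": "jog_arm", "data": {
  "increments": [
    {"dx": 0.0025, "dy": -0.008, "dz": 0, "ax": 0, "ay": 0, "az": 0, "gripper": -1},
    {"dx": 0.005, "dy": -0.016, "dz": 0, "ax": 0, "ay": 0, "az": 0, "gripper": -1},
    {"dx": 0.005, "dy": -0.016, "dz": 0, "ax": 0, "ay": 0, "az": 0, "gripper": -1}
  ]
}}

```text
time: 8.45
eef_pos: [0.5409, 0.17, 0.1468]
tcp_rot: [-0.137, 0.943, -0.041, -0.3]
contact_force: [-1.2, 4.9, -0.4]
opening: 0.132
finger_force: 31.6
```

```bash
python3 - <<'E'
from h import *
go([.0033,-.057,.0385+.003])
E
```

```text
t 8.45 tcp bed mm [  3.3 -58.3  41.5] world [0.5409 0.17   0.1468] F bed [-0.4 -5.  -0.2] open 0.132
shift shares [ 0.003 -0.01  -0.   ] turn shares [-0.003 -0.003  0.001]
```

Call:
{"op": "jog_arm", "data": {
  "increments": [
    {"dx": -0.0025, "dy": 0.008, "dz": 0, "ax": 0, "ay": 0, "az": 0, "gripper": -1},
    {"dx": -0.008, "dy": 0.006, "dz": -0.009, "ax": 0, "ay": 0, "az": 0, "gripper": -1},
    {"dx": -0.013, "dy": 0.005, "dz": -0.018, "ax": 0, "ay": 0, "az": 0, "gripper": -1},
    {"dx": -0.017, "dy": 0.004, "dz": -0.023, "ax": 0, "ay": 0, "az": 0, "gripper": -1},
    {"dx": -0.017, "dy": 0.004, "dz": -0.023, "ax": 0, "ay": 0, "az": 0, "gripper": -1}
  ]
}}

```text
time: 8.95
eef_pos: [0.5394, 0.1696, 0.1442]
tcp_rot: [-0.137, 0.943, -0.042, -0.299]
contact_force: [0.5, 5.5, 2.0]
opening: 0.135
finger_force: 31.9
```

```bash
python3 - <<'E'
from h import *
go([.0033,-.0585,.0385])
E
```

```text
t 8.95 tcp bed mm [  3.1 -58.4  38.6] world [0.5394 0.1696 0.1442] F bed [-0.5 -5.2  2.9] open 0.135
shift shares [-0.002  0.     0.   ] turn shares [-0.002 -0.002  0.001]
```

Call:
{"op": "jog_arm", "data": {
  "increments": [
    {"dx": -0.005, "dy": 0.001, "dz": -0.005, "ax": 0, "ay": 0, "az": 0, "gripper": -1},
    {"dx": -0.006, "dy": 0.002, "dz": -0.007, "ax": 0, "ay": 0, "az": 0, "gripper": -1},
    {"dx": -0.006, "dy": 0.002, "dz": -0.007, "ax": 0, "ay": 0, "az": 0, "gripper": -1}
  ]
}}

```text
time: 9.25
eef_pos: [0.5392, 0.1696, 0.1441]
tcp_rot: [-0.137, 0.944, -0.042, -0.299]
contact_force: [2.2, 4.5, 4.5]
opening: 0.135
finger_force: 32.3
```

```bash
python3 - <<'E'
from h import *
go([.0033,-.0585,.0385])
E
```

```text
t 9.25 tcp bed mm [  3.1 -58.5  38.4] world [0.5392 0.1696 0.1441] F bed [-0.2 -3.7  5.6] open 0.135
shift shares [-0.001  0.     0.002] turn shares [-0.001 -0.002  0.001]
```

Call:
{"op": "jog_arm", "data": {
  "increments": [
    {"dx": 0, "dy": 0, "dz": 0, "ax": 0, "ay": 0, "az": 0, "gripper": -0.6},
    {"dx": 0, "dy": 0, "dz": 0, "ax": 0, "ay": 0, "az": 0, "gripper": -0.4},
    {"dx": 0, "dy": 0, "dz": 0, "ax": 0, "ay": 0, "az": 0, "gripper": -0.2},
    {"dx": 0, "dy": 0, "dz": 0, "ax": 0, "ay": 0, "az": 0, "gripper": -0.2},
    {"dx": 0.06, "dy": 0.018, "dz": 0.09, "ax": 0, "ay": 0, "az": 0, "gripper": -0.2},
    {"dx": 0.12, "dy": 0.036, "dz": 0.18, "ax": 0, "ay": 0, "az": 0, "gripper": -0.2},
    {"dx": 0.24, "dy": 0.072, "dz": 0.36, "ax": 0, "ay": 0, "az": 0, "gripper": -0.2},
    {"dx": 0.36, "dy": 0.108, "dz": 0.54, "ax": 0, "ay": 0, "az": 0, "gripper": -0.2},
    {"dx": 0.48, "dy": 0.144, "dz": 0.72, "ax": 0, "ay": 0, "az": 0, "gripper": -0.2},
    {"dx": 0.48, "dy": 0.144, "dz": 0.72, "ax": 0, "ay": 0, "az": 0, "gripper": -0.2}
  ]
}}

```text
time: 10.25
eef_pos: [0.5994, 0.1874, 0.2347]
tcp_rot: [-0.137, 0.945, -0.042, -0.295]
contact_force: [-0.6, -0.6, -0.2]
opening: 0.397
finger_force: 0.0
```

```bash
python3 - <<'E'
from h import *
go([0,.05,.145])
E
```

```text
t 10.25 tcp bed mm [  3.6 -58.3 148.6] world [0.5994 0.1874 0.2347] F bed [ 0.5  0.4 -0.6] open 0.397
shift shares [ 0.265 -0.863 -0.042] turn shares [-0.002  0.003  0.001]
```

Call:
{"op": "jog_arm", "data": {
  "increments": [
    {"dx": 0.06, "dy": -0.2, "dz": 0, "ax": 0, "ay": 0, "az": 0, "gripper": 0},
    {"dx": 0.12, "dy": -0.4, "dz": 0, "ax": 0, "ay": 0, "az": 0, "gripper": 0},
    {"dx": 0.18, "dy": -0.6, "dz": 0, "ax": 0, "ay": 0, "az": 0, "gripper": 0},
    {"dx": 0.24, "dy": -0.8, "dz": 0, "ax": 0, "ay": 0, "az": 0, "gripper": 0},
    {"dx": 0.3, "dy": -1, "dz": 0, "ax": 0, "ay": 0, "az": 0, "gripper": 0}
  ]
}}

```text
time: 10.75
eef_pos: [0.6318, 0.0659, 0.2288]
tcp_rot: [-0.137, 0.943, -0.042, -0.3]
contact_force: [-0.7, 1.0, 0.1]
opening: 0.501
finger_force: 0.0
```

Call:
{"op": "jog_arm", "data": {
  "increments": [
    {"dx": 0.06, "dy": -0.2, "dz": 0, "ax": 0, "ay": 0, "az": 0, "gripper": 0},
    {"dx": 0.12, "dy": -0.4, "dz": 0, "ax": 0, "ay": 0, "az": 0, "gripper": 0},
    {"dx": 0.163, "dy": -0.558, "dz": 0, "ax": 0, "ay": 0, "az": 0, "gripper": 0},
    {"dx": 0.163, "dy": -0.558, "dz": 0, "ax": 0, "ay": 0, "az": 0, "gripper": 0},
    {"dx": 0.163, "dy": -0.558, "dz": 0, "ax": 0, "ay": 0, "az": 0, "gripper": 0}
  ]
}}

```text
time: 11.25
eef_pos: [0.6514, -0.0, 0.2292]
tcp_rot: [-0.137, 0.943, -0.042, -0.3]
contact_force: [-0.1, -0.1, -0.0]
opening: 0.5
finger_force: 0.0
```

```bash
python3 - <<'E'
from h import *
go([.001,.137,.036])
from plant import imaging
c=imaging.read_camera("scene");f=c["frame"];np.savez("s2.npz",**c)
cv2.imwrite("pics/parked.png",cv2.resize(f[140:290,150:350],(800,600),interpolation=cv2.INTER_CUBIC))
E
```

```text
t 11.25 tcp bed mm [  3.4 136.1 142. ] world [ 0.6514 -0.      0.2292] F bed [ 0.1  0.  -0.1] open 0.5
shift shares [-0.468 -0.147 -0.735] turn shares [-0.002 -0.003  0.001]
```

View pics/parked.png

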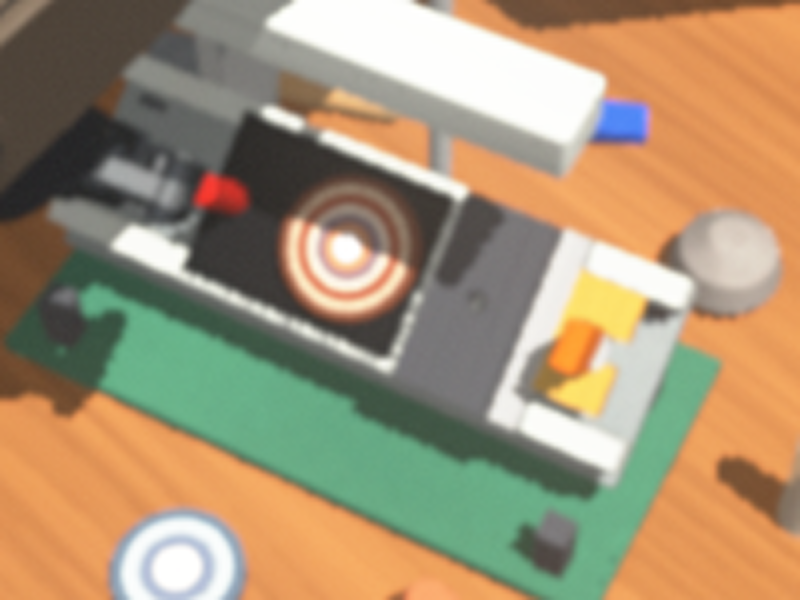

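The pin is parked upright in the notch at crop (575,350) and the bore is empty at (478,302). Next I'll descend on the post.

Call:
{"op": "jog_arm", "data": {
  "increments": [
    {"dx": -0.08, "dy": -0.025, "dz": -0.126, "ax": 0, "ay": 0, "az": 0, "gripper": 0},
    {"dx": -0.16, "dy": -0.05, "dz": -0.252, "ax": 0, "ay": 0, "az": 0, "gripper": 0},
    {"dx": -0.24, "dy": -0.075, "dz": -0.377, "ax": 0, "ay": 0, "az": 0, "gripper": 0},
    {"dx": -0.32, "dy": -0.1, "dz": -0.503, "ax": 0, "ay": 0, "az": 0, "gripper": 0},
    {"dx": -0.4, "dy": -0.125, "dz": -0.63, "ax": 0, "ay": 0, "az": 0, "gripper": 0},
    {"dx": -0.468, "dy": -0.147, "dz": -0.735, "ax": 0, "ay": 0, "az": 0, "gripper": 0},
    {"dx": -0.468, "dy": -0.147, "dz": -0.735, "ax": 0, "ay": 0, "az": 0, "gripper": 0},
    {"dx": -0.468, "dy": -0.147, "dz": -0.735, "ax": 0, "ay": 0, "az": 0, "gripper": 0}
  ]
}}

```text
time: 12.1
eef_pos: [0.5956, -0.0173, 0.1416]
tcp_rot: [-0.137, 0.943, -0.042, -0.3]
contact_force: [0.7, -0.6, -0.0]
opening: 0.504
finger_force: 0.0
```

Call:
{"op": "jog_arm", "data": {
  "increments": [
    {"dx": 0, "dy": 0, "dz": 0, "ax": 0, "ay": 0, "az": 0, "gripper": -1},
    {"dx": 0, "dy": 0, "dz": 0, "ax": 0, "ay": 0, "az": 0, "gripper": -1},
    {"dx": 0, "dy": 0, "dz": 0, "ax": 0, "ay": 0, "az": 0, "gripper": -1},
    {"dx": 0, "dy": 0, "dz": 0, "ax": 0, "ay": 0, "az": 0, "gripper": -1},
    {"dx": 0, "dy": 0, "dz": 0, "ax": 0, "ay": 0, "az": 0, "gripper": -1}
  ]
}}

```text
time: 12.6
eef_pos: [0.5967, -0.0183, 0.1426]
tcp_rot: [-0.137, 0.944, -0.043, -0.298]
contact_force: [3.7, -1.2, 3.6]
opening: 0.173
finger_force: 30.0
```

```bash
python3 - <<'E'
from h import *
go([.001,.206,.036])
E
```

```text
t 12.6 tcp bed mm [  1.  138.1  38. ] world [ 0.5967 -0.0183  0.1426] F bed [-0.5  2.2  4.8] open 0.173
shift shares [ 0.152 -0.546 -0.014] turn shares [-0.    -0.001  0.001]
```

Call:
{"op": "jog_arm", "data": {
  "increments": [
    {"dx": 0.01, "dy": -0.032, "dz": 0, "ax": 0, "ay": 0, "az": 0, "gripper": -1},
    {"dx": 0.028, "dy": -0.094, "dz": 0, "ax": 0, "ay": 0, "az": 0, "gripper": -1},
    {"dx": 0.048, "dy": -0.16, "dz": 0, "ax": 0, "ay": 0, "az": 0, "gripper": -1},
    {"dx": 0.067, "dy": -0.224, "dz": 0, "ax": 0, "ay": 0, "az": 0, "gripper": -1},
    {"dx": 0.086, "dy": -0.288, "dz": 0, "ax": 0, "ay": 0, "az": 0, "gripper": -1},
    {"dx": 0.105, "dy": -0.352, "dz": 0, "ax": 0, "ay": 0, "az": 0, "gripper": -1},
    {"dx": 0.124, "dy": -0.416, "dz": 0, "ax": 0, "ay": 0, "az": 0, "gripper": -1},
    {"dx": 0.14, "dy": -0.47, "dz": 0, "ax": 0, "ay": 0, "az": 0, "gripper": -1},
    {"dx": 0.152, "dy": -0.511, "dz": 0, "ax": 0, "ay": 0, "az": 0, "gripper": -1},
    {"dx": 0.152, "dy": -0.511, "dz": 0, "ax": 0, "ay": 0, "az": 0, "gripper": -1}
  ]
}}

```text
time: 13.6
eef_pos: [0.6146, -0.0789, 0.1426]
tcp_rot: [-0.137, 0.944, -0.041, -0.299]
contact_force: [4.3, 1.5, 5.5]
opening: 0.175
finger_force: 30.3
```

Call:
{"op": "jog_arm", "data": {
  "increments": [
    {"dx": 0.0035, "dy": -0.012, "dz": 0, "ax": 0, "ay": 0, "az": 0, "gripper": -1},
    {"dx": 0.007, "dy": -0.024, "dz": 0, "ax": 0, "ay": 0, "az": 0, "gripper": -1},
    {"dx": 0.0105, "dy": -0.036, "dz": 0, "ax": 0, "ay": 0, "az": 0, "gripper": -1},
    {"dx": 0.014, "dy": -0.048, "dz": 0, "ax": 0, "ay": 0, "az": 0, "gripper": -1},
    {"dx": 0.014, "dy": -0.048, "dz": 0, "ax": 0, "ay": 0, "az": 0, "gripper": -1}
  ]
}}

```text
time: 14.1
eef_pos: [0.616, -0.0838, 0.1425]
tcp_rot: [-0.137, 0.944, -0.041, -0.299]
contact_force: [2.6, 3.5, 6.2]
opening: 0.172
finger_force: 30.3
```

```bash
python3 - <<'E'
from h import *
go([.001,.210,.038])
E
```

```text
t 14.1 tcp bed mm [  1.  206.4  37.9] world [ 0.616  -0.0838  0.1425] F bed [ 0.7 -2.6  7.1] open 0.172
shift shares [ 0.009 -0.029  0.   ] turn shares [-0.002 -0.002  0.001]
```

Travelled about 68 mm, so I'll continue slowly to the stop.

Call:
{"op": "jog_arm", "data": {
  "increments": [
    {"dx": 0.0025, "dy": -0.008, "dz": 0, "ax": 0, "ay": 0, "az": 0, "gripper": -1},
    {"dx": 0.005, "dy": -0.016, "dz": 0, "ax": 0, "ay": 0, "az": 0, "gripper": -1},
    {"dx": 0.0075, "dy": -0.024, "dz": 0, "ax": 0, "ay": 0, "az": 0, "gripper": -1},
    {"dx": 0.0075, "dy": -0.024, "dz": 0, "ax": 0, "ay": 0, "az": 0, "gripper": -1}
  ]
}}

```text
time: 14.5
eef_pos: [0.6166, -0.0856, 0.1425]
tcp_rot: [-0.137, 0.943, -0.04, -0.299]
contact_force: [2.8, 5.0, 7.0]
opening: 0.174
finger_force: 30.4
```

```bash
python3 - <<'E'
from h import *
go([.001,.212,.038])
E
```

```text
t 14.5 tcp bed mm [  1.  208.2  37.9] world [ 0.6166 -0.0856  0.1425] F bed [ 0.7 -4.   8. ] open 0.174
shift shares [ 0.009 -0.03   0.   ] turn shares [-0.004 -0.003  0.001]
```

Call:
{"op": "jog_arm", "data": {
  "increments": [
    {"dx": 0.0025, "dy": -0.008, "dz": -0.002, "ax": 0, "ay": 0, "az": 0, "gripper": -1},
    {"dx": 0.005, "dy": -0.016, "dz": -0.004, "ax": 0, "ay": 0, "az": 0, "gripper": -1},
    {"dx": 0.005, "dy": -0.016, "dz": -0.004, "ax": 0, "ay": 0, "az": 0, "gripper": -1}
  ]
}}

```text
time: 14.8
eef_pos: [0.6166, -0.0857, 0.1425]
tcp_rot: [-0.137, 0.943, -0.038, -0.3]
contact_force: [0.4, 10.3, 8.3]
opening: 0.172
finger_force: 30.8
```

```bash
python3 - <<'E'
from h import *
go([.001,.212,.038])
E
```

```text
t 14.8 tcp bed mm [  1.  208.3  37.9] world [ 0.6166 -0.0857  0.1425] F bed [ 2.  -9.7  8.7] open 0.172
shift shares [ 0.009 -0.029  0.001] turn shares [-0.006 -0.004  0.002]
```

The carriage is at its stop. Now to release and retreat along the bed's z.

Call:
{"op": "jog_arm", "data": {
  "increments": [
    {"dx": 0, "dy": 0, "dz": 0, "ax": 0, "ay": 0, "az": 0, "gripper": -0.5},
    {"dx": 0, "dy": 0, "dz": 0, "ax": 0, "ay": 0, "az": 0, "gripper": -0.1},
    {"dx": 0, "dy": 0, "dz": 0, "ax": 0, "ay": 0, "az": 0, "gripper": -0.1},
    {"dx": 0, "dy": 0, "dz": 0, "ax": 0, "ay": 0, "az": 0, "gripper": -0.1},
    {"dx": 0.06, "dy": 0.018, "dz": 0.09, "ax": 0, "ay": 0, "az": 0, "gripper": -0.1},
    {"dx": 0.15, "dy": 0.045, "dz": 0.225, "ax": 0, "ay": 0, "az": 0, "gripper": -0.1},
    {"dx": 0.3, "dy": 0.09, "dz": 0.45, "ax": 0, "ay": 0, "az": 0, "gripper": -0.1},
    {"dx": 0.45, "dy": 0.135, "dz": 0.675, "ax": 0, "ay": 0, "az": 0, "gripper": -0.1},
    {"dx": 0.65, "dy": 0.195, "dz": 0.975, "ax": 0, "ay": 0, "az": 0, "gripper": -0.1},
    {"dx": 0.65, "dy": 0.195, "dz": 0.975, "ax": 0, "ay": 0, "az": 0, "gripper": -0.1}
  ]
}}

```text
time: 15.8
eef_pos: [0.6988, -0.0659, 0.2657]
tcp_rot: [-0.137, 0.945, -0.044, -0.294]
contact_force: [-0.1, 0.7, 1.8]
opening: 0.452
finger_force: 0.0
```

Call:
{"op": "jog_arm", "data": {
  "increments": [
    {"dx": 0.2, "dy": -0.2, "dz": 0.2, "ax": 0, "ay": 0, "az": 0, "gripper": -0.1},
    {"dx": 0.4, "dy": -0.5, "dz": 0.4, "ax": 0, "ay": 0, "az": 0, "gripper": -0.1},
    {"dx": 0.4, "dy": -0.8, "dz": 0.6, "ax": 0, "ay": 0, "az": 0, "gripper": -0.1},
    {"dx": 0.4, "dy": -1, "dz": 0.8, "ax": 0, "ay": 0, "az": 0, "gripper": -0.1},
    {"dx": 0.4, "dy": -1, "dz": 0.8, "ax": 0, "ay": 0, "az": 0, "gripper": -0.1},
    {"dx": 0.4, "dy": -1, "dz": 0.8, "ax": 0, "ay": 0, "az": 0, "gripper": -0.1}
  ]
}}

```text
time: 16.4
eef_pos: [0.7429, -0.1866, 0.3542]
tcp_rot: [-0.137, 0.944, -0.042, -0.299]
contact_force: [0.0, 0.2, -0.7]
opening: 0.45
finger_force: 0.0
```

```bash
python3 - <<'E'
from h import *
from plant import imaging
go([0,.2,.2])
c=imaging.read_camera("scene");cv2.imwrite("pics/end.png",cv2.resize(c["frame"],(800,600),interpolation=cv2.INTER_CUBIC))
E
```

```text
t 16.4 tcp bed mm [ 46.8 341.  264.3] world [ 0.7429 -0.1866  0.3542] F bed [-0.5 -0.2 -0.5] open 0.45
shift shares [-0.323  1.13  -0.663] turn shares [-0.001 -0.002  0.001]
```

View pics/end.png

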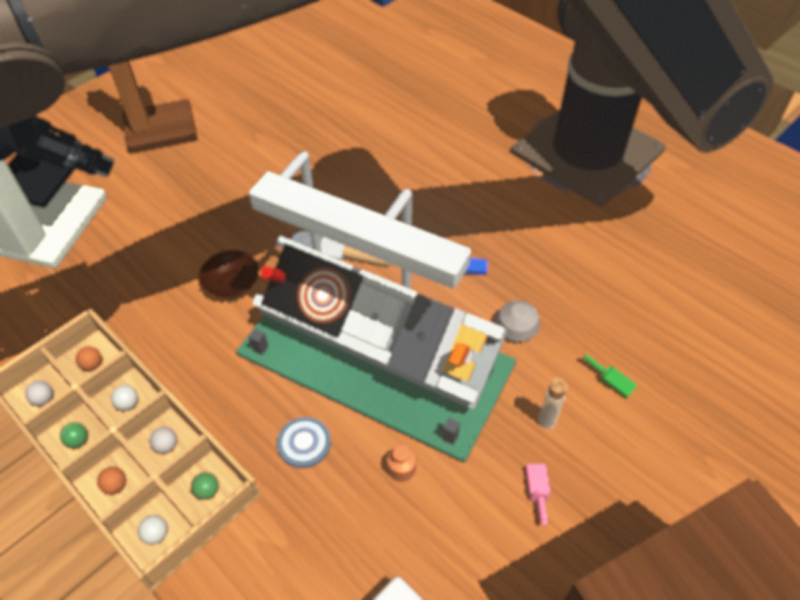

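The pin is parked at (458,355), the carriage is at its stop with the post at (272,273), and the weight, tube, dish and slice look unmoved.

```bash
python3 -c "
from plant import job
print(job.sign_off())"
```

```text
the job is handed in; nothing more can be done
None
```

I parked the pin at the back of the clip notch and let go of it, slid the carriage about 70 mm to its stop, and handed the job in at about 16.5 s; in the last picture the weight, tube, dish and loose slice look unmoved.

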